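# Invert a culture plate onto the incubator carrier

### The job

This culture plate goes into the incubator upside down. Without gripping or lifting it, push the plate that lies right way up on the bench along to the empty place of the plate carrier and gently on against the carrier's front edge until it tips up there and flips over onto the deck, then slide it, upside down, back until it touches the carrier's back rail. Leave the two finished plates where they are and do not knock the things around.

Things in the scene. Friction and masses are not known exactly. Their poses are not given: they have to be found in the camera images.
- culture_plate: the plate to turn over: a flat round culture dish of clear plastic with pale yellow gel and a clear lid that stays on, 89 mm in diameter, 14 mm high, 20 to 42 g, too wide for most grippers. It starts loose on the bench (z = 0) in front of the carrier, right way up. Origin: centre of its base; its z axis points from base to lid: up at the start, straight down when the plate is upside down
- plate_mid (a point): centre of the plate to turn over, 7 mm from its base along the plate's axis (half its height); moves with the plate
- carrier: plate carrier, fixed to the bench: an aluminium deck 110 mm deep (x), 330 mm wide (y), 8 mm thick, with three places side by side, 108 mm apart (y = -108, 0, +108 mm), and a flat-lying handle at each end (386 mm long over them). Origin: centre of the deck's underside, on the bench; x points to the back, y to the left, z up
- front_edge (a point): middle of the top of the deck's front edge (carrier x = -55 mm), a bare straight 8 mm step. A plate pushed against it with about 5 N stops; fingers that then rise, still pushing, take its near side up by friction (they grip rather than slide on the rim). The plate turns about the edge, 8 mm up its far rim, till it stands upright there; past that it falls onto the deck
- back_rail (a point): middle of the back rail's front face (carrier x = +48.8 mm): a steel wire 4.4 mm thick, its top 11 mm above the deck, along carrier y
- divider (a point): front end of one of the two wire dividers between the places (carrier x = -20 mm, y = +54 mm; the other at y = -54 mm); they and the end rails (y = -162 and +162 mm), of the same wire and height, run from here to the back rail; the front 33 mm of the deck are bare
- empty_place (a point): the empty one of the three places (which one varies): on the deck's top (z = 8 mm), at the point above which the centre of a plate lies when it touches the back rail (carrier x = +4 mm, so 59 mm behind the front edge) in the middle of the place; axes as the carrier's
- done_plate_a: finished plate with reddish gel, same make and size, already upside down in another place of the carrier, loose; origin in the middle of its base, which is its top face here. To be left alone
- done_plate_b: finished plate with beige gel, as done_plate_a, in the third place. To be left alone
- timer: bystander: white timer, 62 x 68 x 18 mm, on the bench to the left; origin under its centre
- marker: bystander: marker pen 135 mm long, 16 mm high, on the bench along the front border; origin under its centre
- tweezers: bystander: tweezers 125 mm long, on the bench to the right; origin under the centre
- pipette: bystander: pipette 232 mm long, 28 mm high, on the bench to the right; origin under its centre
- beaker_250: bystander: beaker, 72 mm wide, 93 mm high, to the left; origin at the centre of its underside
- weight_20g: bystander: small weight, 22 mm wide, 32 mm high, to the left; origin at the centre of its underside
Mind the look-alikes: they are no part of the job. Leave any purple look-alike of the culture_plate alone.

How it is judged:
By the outcome, as a careful person would: the job done as asked, in the order asked, and still so for the second after the job is handed in, with the robot touching nothing.
It also fails if it takes over 72 s, if anything falls off the work surface, if the arm or the gripper's body presses on something with over 40 N, if the wrist force passes 120 N, or if a joint passes its speed limit or range.

### The arm

A 6-joint arm with a two-finger parallel gripper is mounted at the origin on a cart in front of the work surface, level with it; the furniture and walls round the work are solid. World frame = base frame: x ahead of the robot, y to its left, z up, the work surface at z = 0. Lengths are in m, angles in rad, forces in N, time in s.
With the tool pointing down it reaches from about 0.375 to 0.925 m from the base axis. Payload 5.7 kg.
Tool frame: the origin (TCP) lies at the very end of the fingers, on their centre line; the grasp point (between the pads) lies 19 mm behind it; z points along the fingers, y is the line along which they close (so a half turn about z gives the same grasp; the last joint's range is limited). The gripper opens to 88 mm and grips with 3 to 60 N. Pads are 20 mm wide; open, the fingers measure 115 mm over their backs; the gripper's body (75 mm by 178 mm) begins 61 mm behind the grasp point.
Start: joints at [-1.461, 0.359, 1.51, -0, 1.272, -0.115], TCP at [0.134, -0.585, 0.223] pointing down, gripper open.
Joint ranges: [-2.97, 2.97], [-1.01, 2.36], [0.21, 2.38], [-0.96, 4.11], [0.2, 2.71], [-2.98, 2.98]. Speed limits (rad/s): [2.39, 2.39, 3.14, 3.14, 3.14, 3.14].

### API

Orientations are given as a rotation vector (axis times angle).
In Python, from plant import r gives the robot as it stands. Calls block until the motion is done:
- r.move_ptp(position, orientation): joint-space move of the TCP to a pose.
- r.movel(position, ori=None, vel=0.15, max_force=None): straight line of the TCP; ori=None keeps the orientation; vel is the mean speed in m/s. With max_force (N) it stops when the force on the tool has changed by that much, and returns True; else False.
- r.goto_joints(angles): joint-space move.
- r.set_gripper(opening, squeeze=None): finger opening in m; squeeze is the grip in N (None keeps the last); returns when the fingers have stopped.
- r.wait(seconds).
- r.inverse_kinematics(position, orientation): joint angles nearest the present ones, or None.
- r.get_obs(): the state.
- r.get_image(name): name is "side" or "top" or "wrist"; returns (picture, depth): 420x560x3 uint8, red, green, blue; 420x560 float32, m along the optical axis (not along the pixel's ray), 0 where there is no reading.
- r.camera_info(name): a dict with "fx", "fy", "cx", "cy" (pixels), "world_from_camera" (4x4, takes a point from camera to world coordinates); the wrist camera has in their place "tool_from_camera" (4x4, takes a point from camera to tool coordinates, whose origin is the TCP and whose axes are the flange's). Camera axes: x right, y up, looking along -z (the intrinsics and any distortion apply to the point x, -y, -z); pixel columns grow to the right and rows downward; lengths in m; the calibration is good to about 2 mm. A picture is of the moment at which its call begins: read the wrist's pose just before it. camera_info takes no time and is no camera call.
A pose or a line that the arm cannot do raises r.IKError and nothing moves.
- r.hand_in(): hands the job in; it is judged then, once.
The state is a dict: "time_s": time; "joint_pos": joint angles; "joint_velocities": joint speeds; "joint_efforts": joint torques, N m; "eef_pos": TCP position; "eef_rot": TCP orientation; "force": force on the tool from outside, world axes, zero at the start; "wrist_torque": the same for the moment, N m; "width": finger opening in m; "finger_force": force on a finger pad.
Only numpy, scipy, OpenCV 4.12 (cv2) and the standard library are available. Lean on these libraries where they do the work, as an engineer would, in place of code of your own. Each camera call takes 0.05 s, during which the arm holds its last target. There are 200 camera calls.

## Working session

There is one attempt and no reset: what is moved stays moved. The work goes in short steps, each a Python script; the robot and the scene stay as the last script left them, time stands still between calls to the robot, and variables do not carry over. Pictures are saved under pics/ and viewed, at most 10 in all, crops included, and the job is handed in when it is done.

```bash
ls; mkdir -p pics; python3 - <<'E'
from plant import r
import cv2,numpy as np
for n in ("top","side"):
    im,d=r.get_image(n); cv2.imwrite(f"pics/{n}0.png",im[:,:,::-1]); np.savez(f"{n}0.npz",im=im,d=d)
    i=r.camera_info(n); print(n,{k:(np.round(v,4).tolist() if not isinstance(v,str) else v) for k,v in i.items()})
print(r.camera_info("wrist"));o=r.get_obs();print(o["time_s"],o["eef_rot"],o["width"],o["force"])
E
```

```text
pics
top {'fx': 381.8818, 'fy': 381.8818, 'cx': 276.7181, 'cy': 205.882, 'world_from_camera': [[0.0698, 0.9775, -0.1992, 0.361], [-0.9976, 0.0684, -0.0136, 0.052], [0.0003, 0.1997, 0.9799, 0.8852], [0.0, 0.0, 0.0, 1.0]]}
side {'fx': 402.5938, 'fy': 402.5938, 'cx': 277.9422, 'cy': 214.6583, 'world_from_camera': [[0.9784, 0.109, -0.1758, 0.365], [-0.2058, 0.4319, -0.8781, -0.6837], [-0.0198, 0.8953, 0.445, 0.442], [0.0, 0.0, 0.0, 1.0]]}
{'fx': 302.84216819240487, 'fy': 302.84216819240487, 'cx': 277.4514827592082, 'cy': 211.32501251196678, 'tool_from_camera': array([[-1.98889285e-05,  9.54929239e-01,  2.96833535e-01,
         8.13605891e-02],
       [ 9.99999999e-01,  5.21329454e-06,  5.02321985e-05,
        -8.61386682e-04],
       [ 4.64207144e-05,  2.96833536e-01, -9.54929238e-01,
        -1.62435864e-01],
       [ 0.00000000e+00,  0.00000000e+00,  0.00000000e+00,
         1.00000000e+00]])}
0.1 [-3.12014776e+00 -3.52128982e-01  3.01567444e-05] 0.08780606635248978 [-0.34414737  0.25168956  0.77309498]
```

View pics/top0.png

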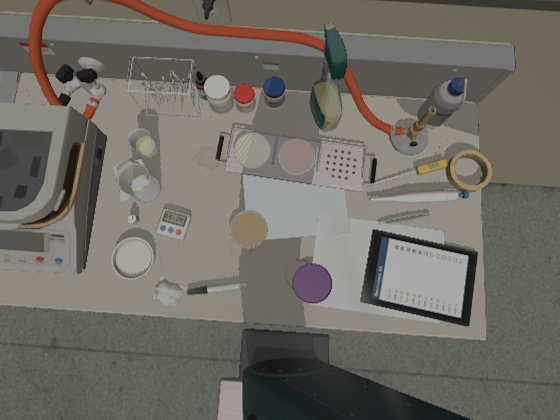

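View pics/side0.png

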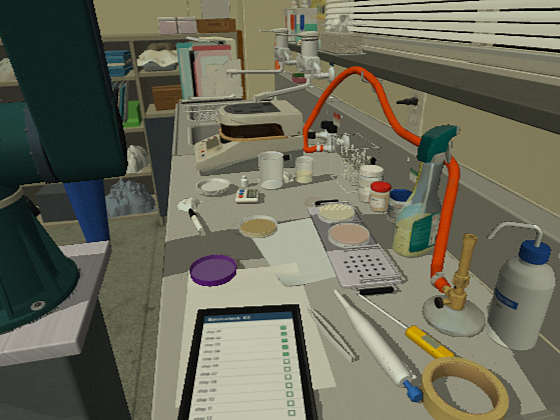

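The top view shows three round dishes on the bench:
- Pale yellow, clear dish at (249,229). This one fits the culture_plate.
- Purple look-alike at (312,283).
- White dish at (133,257).

The carrier runs from (220,147) to (373,170). Its beige plate is at (251,149), the reddish one at (297,157), and the empty place is at about (343,162). I'll confirm this in an enlarged crop.

```bash
cat > h.py <<'E'
import numpy as np,cv2
from plant import r
def ray(n,uv,z):
    i=r.camera_info(n);T=np.array(i["world_from_camera"])
    uv=np.atleast_2d(uv).astype(float)
    d=np.c_[(uv[:,0]-i["cx"])/i["fx"],-(uv[:,1]-i["cy"])/i["fy"],-np.ones(len(uv))]@T[:3,:3].T
    return T[:3,3]+d*((z-T[2,3])/d[:,2])[:,None]
def proj(n,P):
    i=r.camera_info(n);T=np.linalg.inv(np.array(i["world_from_camera"]))
    p=np.atleast_2d(P)@T[:3,:3].T+T[:3,3]
    return np.c_[i["cx"]+i["fx"]*p[:,0]/-p[:,2],i["cy"]-i["fy"]*p[:,1]/-p[:,2]]
E
python3 - <<'E'
from h import *
im=np.load("top0.npz")["im"]
c=im[115:260,205:390,::-1]; cv2.imwrite("pics/crop.png",cv2.resize(c,None,fx=4,fy=4,interpolation=cv2.INTER_CUBIC))
print(r.camera_info("top").keys())
for n,uv,z in (("plate",(249,229),.014),("emp",(343,162),.008),("h",(220,147),.008),("h",(373,170),.008),("b",(251,149),.022),("a",(297,157),.022)): print(n,ray("top",uv,z).round(4))
E
```

```text
dict_keys(['fx', 'fy', 'cx', 'cy', 'world_from_camera'])
plate [[0.4795 0.124  0.014 ]]
emp [[ 0.6577 -0.087   0.008 ]]
h [[0.6748 0.2113 0.008 ]]
h [[ 0.6427 -0.1592  0.008 ]]
b [[0.67   0.1347 0.022 ]]
a [[0.6577 0.0244 0.022 ]]
```

View pics/crop.png

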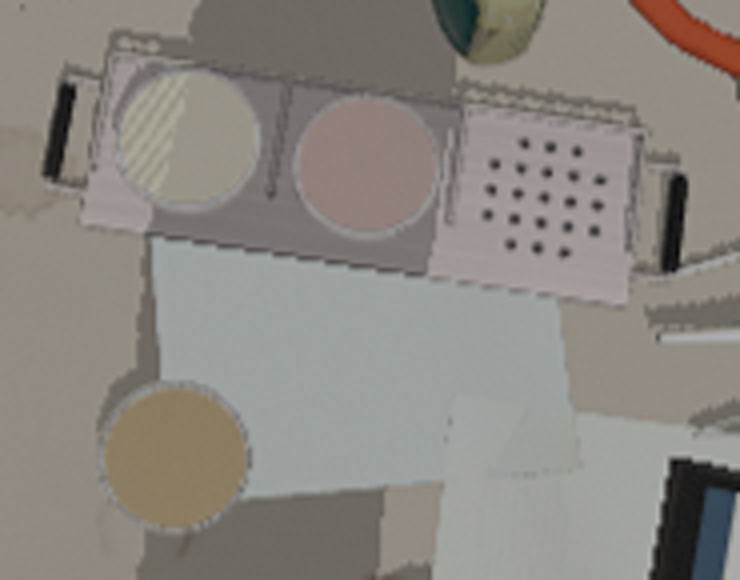

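The crop confirms the yellow-gel clear plate at (249,229) as the target. The empty perforated place is the right one. The deck's front edge runs from (225,171.5) to (361.5,190.8).

```bash
python3 - <<'E'
from h import *
L,R=ray("top",[(225.,171.2),(361.3,190.5)],.008)
y=(L-R)[:2]; print("width",np.linalg.norm(y)); y/=np.linalg.norm(y); x=np.array([y[1],-y[0]])
mid=(L+R)[:2]/2; O=mid+.055*x; print("mid",mid,"yaw deg",np.degrees(np.arctan2(x[1],x[0])),"O",O)
im=np.load("top0.npz")["im"]
hsv=cv2.cvtColor(im,cv2.COLOR_RGB2HSV)
def blob(seed,win=26):
    u,v=seed; c=hsv[v,u].astype(int); m=(np.abs(hsv.astype(int)-c)<[6,35,40]).all(2).astype(np.uint8)
    n,l,s,ce=cv2.connectedComponentsWithStats(m); k=l[v,u]
    return ce[k],s[k]
for n,s,z in (("plate",(249,229),.012),("a",(297,157),.02),("b",(258,149),.02)):
    ce,st=blob(s); p=ray("top",ce,z)[0]; e=p[:2]-O
    print(n,ce,st,p,"carrier xy",e@x,e@y)
e=O+.004*x-.108*y;print("empty",e); print(proj("top",[[*e,.008]]),"front mid pt",O-.055*x-.108*y)
for p in [(.005,.108,.022),(.005,0,.022)]: print(proj("top",[[*(O+p[0]*x+p[1]*y),p[2]]]))
E
```

```text
width 0.3269261213914412
mid [0.60268841 0.0303801 ] yaw deg -4.3371450843925725 O [0.65753091 0.02622071]
plate [248.18638743 229.09005236] [231 212  35  35 955] [0.47947606 0.1259931  0.012     ] carrier xy -0.1850902653941306 0.08602124006460163
a [315.67312349 160.61864407] [ 272  137  104   55 2478] [ 0.65254407 -0.0203596   0.02      ] carrier xy -0.0014499107847670632 -0.04682405210372371
b [251.65022422 149.25112108] [235 133  34  33 892] [0.6701937  0.13332258 0.02      ] carrier xy 0.004526922353520217 0.10775278695014665
empty [ 0.65335194 -0.08177251]
[[340.76510981 163.58800963]] front mid pt [ 0.59452089 -0.07731062]
[[251.5252157 148.7598964]]
[[296.50217075 155.03903518]]
```

```bash
cat >> h.py <<'E'
from scipy.spatial.transform import Rotation as Ro
def down(psi): return (Ro.from_euler("z",psi,degrees=True)*Ro.from_euler("x",180,degrees=True)).as_rotvec()
a=np.radians(-4.34); X=np.array([np.cos(a),np.sin(a)]); Y=np.array([-X[1],X[0]])
O=np.array([.65753,.02622]); F=O-.055*X-.108*Y   # carrier, front edge middle of the empty place
def snap(n,name):
    im,d=r.get_image(n); cv2.imwrite(f"pics/{name}.png",im[:,:,::-1]); return im,d
def gel(im,zc=.012,n="top"):
    h=cv2.cvtColor(im,cv2.COLOR_RGB2HSV).astype(int)
    c=cv2.cvtColor(np.load("top0.npz")["im"],cv2.COLOR_RGB2HSV)[229,249].astype(int)
    m=(np.abs(h-c)<[7,40,60]).all(2).astype(np.uint8)
    k,l,s,ce=cv2.connectedComponentsWithStats(m)
    return [(s[i,4],ce[i].round(1),ray(n,ce[i],zc)[0].round(4)) for i in range(1,k) if s[i,4]>200]
E
python3 - <<'E'
from h import *
P=np.array([.4797,.1255]); T=F-.0645*X; d=(T-P)/np.linalg.norm(T-P)
psi=np.degrees(np.arctan2(d[1],d[0]))+180
o=down(psi); s=P-d*.077; e=T-d*.0468
r.set_gripper(.05)
print(psi,T,s,e,r.inverse_kinematics([*s,.004],o))
r.move_ptp([*s,.12],o); r.movel([*s,.004],vel=.15)
print(r.movel([*e,.004],vel=.08,max_force=12), r.get_obs()["force"],r.get_obs()["eef_pos"])
r.movel([*(e-d*.03),.004],vel=.1); r.movel([*(e-d*.03),.12],vel=.25)
s2=T-.085*X; r.move_ptp([*s2,.08],down(np.degrees(a)+180))
im,_=snap("top","top1"); print(gel(im), T, r.get_obs()["time_s"])
snap("side","side1"); print(gel(_*0 if 0 else r.get_image("side")[0],.012,"side"))
E
```

```text
104.31325633909628 [ 0.53019977 -0.07242717] [0.46066381 0.20010981] [ 0.51862973 -0.02707991] [ 2.72184223e-01  5.33920737e-01  1.92496158e+00 -4.44089210e-16
  6.82710336e-01  2.23707731e-02]
False [-0.50513956  0.52616571  0.31994799] [ 0.51859311 -0.02690042  0.00400316]
[(np.int32(504), array([17.8,  6.3]), array([1.0218, 0.7758, 0.012 ])), (np.int32(1513), array([97.3, 11. ]), array([1.0226, 0.5665, 0.012 ])), (np.int32(22116), array([444.5,  64.6]), array([ 0.9313, -0.333 ,  0.012 ])), (np.int32(395), array([419. , 123.9]), array([ 0.7666, -0.268 ,  0.012 ])), (np.int32(736), array([ 64.4, 192.9]), array([0.5348, 0.564 , 0.012 ])), (np.int32(318), array([473.6, 165.5]), array([ 0.6694, -0.3973,  0.012 ]))] [ 0.53019977 -0.07242717] 10.2583
[(np.int32(764), array([163.5,  29.4]), array([-4.54900e-01,  1.71528e+01,  1.20000e-02])), (np.int32(737), array([340.8,  41.7]), array([2.9052, 6.2999, 0.012 ])), (np.int32(228), array([160.3,  49.5]), array([-0.0257,  5.9731,  0.012 ])), (np.int32(272), array([354.1,  92.4]), array([1.3222, 1.6738, 0.012 ])), (np.int32(230), array([154.5, 108.6]), array([0.1628, 1.5508, 0.012 ])), (np.int32(3493), array([488.6, 141. ]), array([1.4084, 0.5689, 0.012 ])), (np.int32(262), array([107.9, 131.1]), array([-0.0034,  1.1245,  0.012 ])), (np.int32(287), array([209.1, 145.7]), array([0.4054, 0.7894, 0.012 ])), (np.int32(214), array([379.1, 201.1]), array([0.8007, 0.1778, 0.012 ])), (np.int32(618), array([348.8, 233.8]), array([0.6652, 0.0355, 0.012 ]))]
```

View pics/side1.png

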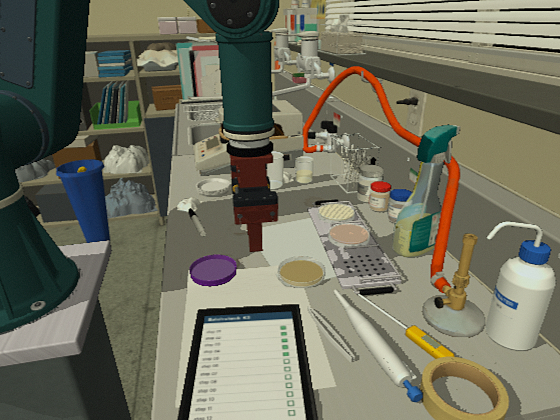

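The side view shows the plate at (301,271) with the purple dish clear of it. Next I compute its position, nest it between the fingers, and push it to the edge.

```bash
python3 - <<'E'
from h import *
P=ray("side",(301.5,270.5),.014)[0][:2]; print("plate",P,"rel F",(P-F)@X,(P-F)@Y)
print("check a:",ray("side",(349,234),.022)[0], "purple",ray("side",(213,270),.014)[0])
s=r.get_obs()["eef_pos"]; print(s,r.get_obs()["width"])
E
```

```text
plate [ 0.52852052 -0.07882027] rel F -0.06569063907750056 -0.006501848853090812
check a: [0.65826763 0.01778598 0.022     ] purple [ 0.36726605 -0.03828377  0.014     ]
[ 0.44560333 -0.06584368  0.07985662] 0.050317383693612355
```

```bash
cat >> h.py <<'E'
import json
C0=np.array([-.0843,-.004])
def crel(th):
    c,s=np.cos(th),np.sin(th); return np.array([C0[0]*c+C0[1]*s,-C0[0]*s+C0[1]*c])
def world(xz,y): # rel. F: along X, height ; y offset along Y -> world
    return np.array([*(F+xz[0]*X+y*Y),xz[1]])
def frel():
    f=np.array(r.get_obs()["force"]); return np.array([f[:2]@X,f[2],f[:2]@Y])
def arc(t0,t1,st,step=3,goal=5.,vel=.06):
    f0=np.array(st["f0"])
    for t in np.arange(t0+step,t1+.1,step):
        c=crel(np.radians(t)); u=c/np.linalg.norm(c)
        p=np.array(st["piv"])+c+u*st["d"]-[.010,0]
        r.movel(world(p,st["y"]),vel=vel)
        f=frel()-f0; fr=f[:2]@u
        st["d"]+=float(np.clip((fr-goal)*.0001,-.0006,.0006))
        st["t"]=float(t)
        if t%(2*step)==0 or fr<1 or fr>12: print(t,"f",f.round(1),"fr",fr.round(1),"d",round(st["d"]*1e3,2))
    json.dump(st,open("st.json","w"))
E
python3 - <<'E'
from h import *
o=down(np.degrees(a)+180)
r.set_gripper(.04)
s=F-.0645*X-.085*X; r.movel([*s,.004],ori=o,vel=.1)
f0=frel()
hit=r.movel([*(F-.070*X),.004],vel=.04,max_force=5)
p=np.array(r.get_obs()["eef_pos"]); e=p[:2]-F
piv=[float(e@X+.010+.0843),.008]
print(hit,"tcp",p,"rel",e@X,e@Y,"pivot est",piv,"f0",f0,"f",frel()-f0,r.get_obs()["time_s"])
json.dump(dict(piv=piv,d=0.,y=float(e@Y),f0=f0.tolist(),t=0.),open("st.json","w"))
E
```

```text
True tcp [ 0.49956421 -0.06990152  0.00348767] rel -0.09523884737953367 0.00020006240024931108 pivot est [-0.0009388473795336749, 0.008] f0 [-0.87578315  0.28734604  0.66134676] f [ 0.2042919   0.25881714 -0.57436555] 12.975
```

```bash
python3 - <<'E'
from h import *
st=json.load(open("st.json")); f0=np.array(st["f0"])
for k in range(14):
    p=np.array(st["piv"])+C0-[.010,0]+[-st["d"],0]
    r.movel(world(p,st["y"]),vel=.02); f=frel()-f0
    print(round(st["d"]*1e3,2),f.round(1),(np.array(r.get_obs()["eef_pos"][:2])-F)@X)
    if -f[0]>4.5: break
    st["d"]-=.0005
json.dump(st,open("st.json","w"))
if -f[0]>3: arc(0,21,st)
snap("side","side2"); print(r.get_obs()["time_s"])
E
```

```text
0.0 [ 0.1 -1.4 -0.8] -0.09532287785347394
-0.5 [ 0.1 -0.8 -1.3] -0.09517503437261703
-1.0 [-2.7 -0.  -0.4] -0.095017691073248
-1.5 [-4.7  0.1 -0.7] -0.09488346896991988
6.0 f [-5.5  1.4 -1. ] fr 5.6 d -1.59
12.0 f [-4.7  1.5 -1.2] fr 4.8 d -1.65
18.0 f [-3.8  1.3 -0.7] fr 4.0 d -1.76
15.775
```

View pics/side2.png

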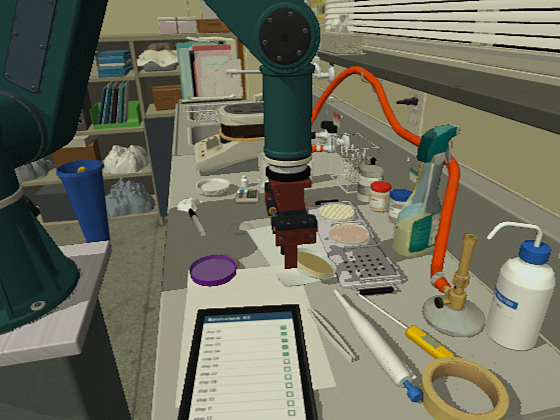

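The side view shows the plate at (315,264) tilted about 20° against the edge, with the fingers gripping its near rim. I'll carry on up the arc.

```bash
python3 - <<'E'
from h import *
st=json.load(open("st.json"))
arc(21,66,st,goal=6.)
snap("side","side3"); print(r.get_obs()["time_s"])
E
```

```text
24.0 f [-4.1  1.4 -1.2] fr 4.3 d -2.08
30.0 f [-4.1  1.6 -1.1] fr 4.4 d -2.34
36.0 f [-4.7  2.5 -1.6] fr 5.3 d -2.58
42.0 f [-4.8  4.2 -1.2] fr 6.4 d -2.59
48.0 f [-3.8  4.4 -1.1] fr 5.8 d -2.44
54.0 f [-2.9  4.2 -1.3] fr 5.1 d -2.46
60.0 f [-2.4  4.7 -1.1] fr 5.3 d -2.4
66.0 f [-2.5  6.  -1.2] fr 6.5 d -2.41
19.575
```

View pics/side3.png

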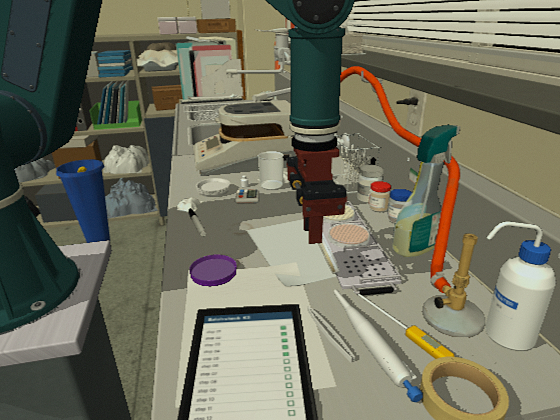

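The plate now stands steep and almost edge-on at (330,262). I'll take it past upright.

```bash
python3 - <<'E'
from h import *
st=json.load(open("st.json"))
arc(66,90,st,goal=4.)
f0=np.array(st["f0"])
p=np.array(r.get_obs()["eef_pos"]); q=np.array([(p[:2]-F)@X,p[2]])
for k in range(1,8):
    t=q+[.004*k,.0003*min(k,2)]
    r.movel(world(t,st["y"]),vel=.05); f=frel()-f0; print(k,f.round(1))
    if abs(f[:2]).max()<.6 and k>3: break
r.wait(.3)
snap("side","side4"); print(r.get_obs()["time_s"],r.get_obs()["eef_pos"])
E
```

```text
72.0 f [-1.6  5.1 -0.2] fr 5.3 d -2.15
78.0 f [-0.3  4.8 -1.4] fr 4.7 d -1.99
84.0 f [ 0.1  4.  -0.1] fr 3.9 d -1.84
90.0 f [-0.3  4.7  0.5] fr 4.7 d -1.74
1 [0.1 3.7 0.2]
2 [1.1 4.1 0.1]
3 [ 1.5  4.  -0.3]
4 [0.8 2.1 0. ]
5 [ 0.9  2.3 -0.3]
6 [ 0.8 -0.3 -0.6]
7 [ 1.1 -0.8 -1.6]
23.675 [ 0.60799309 -0.07812918  0.09125086]
```

View pics/side4.png

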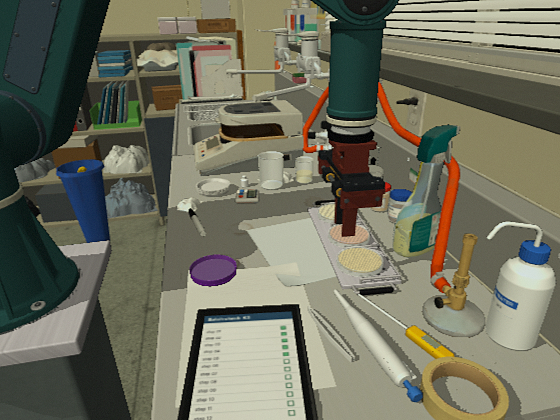

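The side view shows the plate flipped, lying upside down on the deck at (361,260). I'll back off, lower the fingers behind it, and slide it to the rail.

```bash
python3 - <<'E'
from h import *
P=ray("side",(361,260),.022)[0][:2]; e=P-F; print("plate rel",e@X,e@Y)
r.movel(world([-.045,.092],0),vel=.15); r.movel(world([-.045,.013],0),vel=.12)
f0=frel()
hit=r.movel(world([.014,.013],0),vel=.03,max_force=3.5)
p=np.array(r.get_obs()["eef_pos"]); e=p[:2]-F
print(hit,"tcp rel",e@X,e@Y,"plate centre",e@X+.04975,"f",(frel()-f0).round(2),r.get_obs()["time_s"])
snap("side","side5")
E
```

```text
plate rel 0.04976908155185218 -0.0016406597006509926
True tcp rel 0.006485328775178898 0.0002601566489325125 plate centre 0.0562353287751789 f [-0.4   0.39  0.74] 26.5917
```

```bash
python3 - <<'E'
from h import *
f0=frel()
x=.0065
for k in range(12):
    x+=.0005; r.movel(world([x,.013],0),vel=.02); f=frel()-f0
    p=np.array(r.get_obs()["eef_pos"]); print(round(x*1e3,1),((p[:2]-F)@X*1e3).round(2),f.round(1))
    if f[0]<-4: break
snap("side","side6")
r.movel(world([-.04,.013],0),vel=.08); r.movel(world([-.04,.15],0),vel=.2)
r.goto_joints([-1.461,.359,1.51,0,1.272,-.115])
im,d=snap("top","top7"); cv2.imwrite("pics/crop7.png",cv2.resize(im[115:260,205:390,::-1],None,fx=4,fy=4,interpolation=cv2.INTER_CUBIC))
print(r.get_obs()["time_s"])
E
```

```text
7.0 6.56 [-1.4 -1.5 -0. ]
7.5 6.83 [-3.  -0.2  0.2]
8.0 7.13 [-4.7  0.4  0.7]
31.4417
```

View pics/crop7.png

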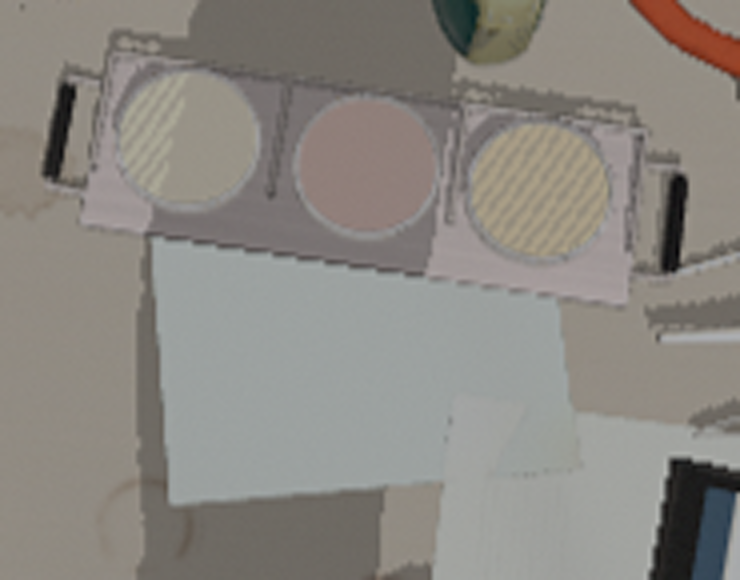

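The enlarged top crop shows the plate upside down at crop pixel (539,190), in line with the finished plates at (188,138) and (366,165), which haven't moved. It was pressed firmly against the rail with 4.7 N, so I'm handing in.

```bash
python3 -c "
from plant import r
print(r.hand_in())"
```

```text
the job is handed in; nothing more can be done
None
```

I handed the job in at about 31 s: the plate tipped over the carrier's front edge, lies upside down in the empty place and was pushed up against the back rail, and the finished plates look unmoved.

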